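# Set the batch wheel and turn a tin lid over on the flip ramp

## Robot

A 6-joint arm with a two-finger parallel gripper is mounted at the origin on the work surface. World frame = base frame: x ahead of the robot, y to its left, z up, the work surface at z = 0. Lengths are in m, angles in degrees, forces in N, time in s.
With the tool pointing down it reaches from about 0.35 to 0.875 m from the base axis. Payload 4.2 kg.
Tool frame: the origin (TCP) lies midway between the tips of the shut fingers; the grasp point (between the pads) lies 19 mm behind it; z points along the fingers, y is the line along which they close (so a half turn about z gives the same grasp; the last joint's range is limited). The gripper opens to 87 mm and grips with 3 to 60 N. Pads are 19 mm wide; open, the fingers measure 117 mm over their backs; the gripper's body (75 mm by 190 mm) begins 51 mm behind the grasp point.
Start: joints at [87.812, 22.042, 0.453, 0, -68.411, -14.817], TCP at [0.183, 0.598, 0.223] pointing down, gripper open.
Joint ranges: [-179.83, 179.83], [-69.29, 118.12], [-61.27, 80.66], [-181.25, 117.63], [-171.15, -9.14], [-177.46, 177.46]. Speed limits (degrees/s): [159.86, 159.86, 180, 180, 180, 180].

## Interface

Orientations are given as [roll, pitch, yaw] about the fixed x, y, z axes, in that order (R = Rz(yaw) Ry(pitch) Rx(roll)).
In Python, from workcell import env gives the robot as it stands. The module is installed in compiled form; this text tells all that it offers. Calls block until the motion is done:
- env.goto(position, orientation): joint-space move of the TCP to a pose.
- env.move_straight(position, rotation=None, rate=0.15, force_limit=None): straight line of the TCP; rotation=None keeps the orientation; rate is the mean speed in m/s. With force_limit (N) it stops when the force on the tool has changed by that much, and returns True; else False.
- env.set_joints(angles): joint-space move.
- env.gripper_to(opening, grasp_force=None): opening from 0.0 (shut) to 1.0 (fully open); grasp_force is the grip in N (None keeps the last); returns when the fingers have stopped.
- env.dwell(seconds).
- env.inverse_kinematics(position, orientation): joint angles nearest the present ones, or None.
- env.read_state(): the state.
- env.grab_frame(name): name is "scene" or "top" or "wrist"; returns a dict with "image" (480x640x3 uint8, blue, green, red), "fx", "fy", "cx", "cy" (pixels), "position" and "orientation" of the camera in the world. Camera axes: x right, y up, looking along -z (the intrinsics and any distortion apply to the point x, -y, -z); pixel columns grow to the right and rows downward; lengths in m; the calibration is good to about 2 mm. A picture is of the moment at which its call begins. There is no depth.
A pose or a line that the arm cannot do raises env.Unreachable and nothing moves.
- env.close_job(): hands the job in; it is judged then, once.
Trained networks look in a picture, given as the dict that the camera call returned (one of the last four; its "shot" number tells which), for a name from the list of things; names that differ only in an ending like _2 or _b are one class to them, and where a whole thing is asked for, a point or a joint stands for the part that bears it (a point fixed in the world has none). Each returns a list of dicts, best first, with "score" (0 to 1); they miss things now and then, are a little off and sometimes report something else, mostly with a low value. They report only what shows in the picture. A call takes as long as a camera call. They do not tell look-alikes from the thing itself.
- env.search_frame(picture, thing): "xyz" ([x, y, z] in m, in world coordinates, good to about 4 mm: the middle of the surface that is visible of it).
- env.trace(picture, thing): "mask" (480x640 bool, what is visible of it).
The state is a dict: "clock": time; "joint_positions": joint angles; "qvel": joint speeds; "joint_torque": joint torques, N m; "position": TCP position; "tool_rot": TCP orientation; "force": force on the tool from outside, world axes, zero at the start; "wrist_torque": the same for the moment, N m; "opening": opening from 0.0 (shut) to 1.0 (fully open); "finger_force": force on a finger pad.
Only numpy, scipy, OpenCV 4.12 (cv2) and the standard library are available. Lean on these libraries where they do the work, as an engineer would, in place of code of your own. Each camera call takes 0.05 s, during which the arm holds its last target. There are 200 camera calls.

## Task

Get the lid station ready for batch 4: first turn the batch-number wheel until the whole number 4 shows in the little window. Then pick up the single tin lid that lies upside down (hollow up) and drop it onto the upper edge of the flip ramp, with its middle just past the edge on the tray side, so that it tips over the edge by itself and lands right way up, flat in the tray. Leave the wheel on 4 and do not push or knock over the jars, the pile of lids or the tape roll.

Things in the scene. Friction and masses are not known exactly. Their poses are not given: they have to be found in the camera images.
- lid: The loose tin lid, plain steel, a shallow open tray shape 100 (x) by 64 (y) by 14 mm high, walls 3 mm, 55 to 95 g. It starts upside down on the bench, hollow up. Origin: centre of the flat panel's outer face (on the bench at the start). Its z axis points out of the hollow: up at the start, down when the lid lies right way up. Grip it across its 64 mm width by the side walls.
- stand: The fixed flip stand, bare metal: an open tray with a steep ramp rising over one end. Origin on the bench straight below the ramp's upper edge; x points from the edge out over the tray, y is parallel to the edge. The ramp, 50 mm wide, rises at 62 degrees from the tray's rear end (x = -80 mm) to the edge (x = 0, z = 150 mm); the space under it is open.
- lip: The ramp's upper edge: a steel bar 12 mm thick, 50 mm long along y, axes as the stand. Origin: middle of the bar, 150 mm above the bench (top at 156). A level lid, its length along x, let go 10 to 30 mm above the bar with its centre 10 to 20 mm past it (+x), tips over it, turns half over and lands in the tray; farther out it may not turn fully, on the other side it slides down the ramp's back.
- tray_floor (a point): Point on the tray's inner floor, 6 mm above the bench and 80 mm from the stand's origin along the stand's +x. The tray is 264 mm long inside (stand x = -77 to 187 mm) and 114 mm wide (y = -57 to 57 mm); walls 6 mm thick and 32 mm high above the bench. Axes as the stand.
- case: The fixed grey case of the batch-number wheel, 140 x 140 x 38 mm. Origin: centre of its underside, on the wheel's upright axis. The window, 28 mm (y) by 34 mm (x), is in its top face, 45 mm from the axis along the case's +x. The numbers, black on white, read upright when seen from the case's -x side.
- wheel (a joint): Turn of the number wheel and its knob about the upright axis, rad, growing counterclockwise seen from above; 0 to 5.24. The numbers 1 to 6 stand 60 degrees apart: number n is centred in the window at (n - 1) x 1.0472, so 4 at 3.1416 (the knob's nose then points straight away from the window). It starts at 1.75 to 2.7. Light friction (0.06 N m); it stays where it is left.
- knob_grip (a point): Grip point of the wheel's black knob, an upright bar on top of the case: 40 mm long, 14 mm thick, from 46 to 80 mm above the bench, pointed nose at one end. The point is 65 mm above the bench, mid-bar, 4 mm off the axis away from the nose. Its x axis runs along the bar to the nose: along the case's +x at wheel angle 0, and turns with the wheel.
- jar_a: Bystander: standing jar of nuts, 84 mm across, 85 mm high. Origin: centre of its underside.
- jar_c: Bystander: another such jar.
- lid_pile: Bystander: pile of three lids already right way up, 100 x 64 x 42 mm. Origin: centre of its underside.
- tape_roll: Bystander: cardboard roll lying flat, 100 mm across, 48 mm high. Origin: centre of its underside.
Not all that is in view belongs to the job. Of the things that look like the case, the larger one is meant. Several things have the shape of the lid; the one meant has the colours described above.

How it is judged:
By the outcome, as a careful person would: the job done as asked, in the order asked, and still so for the second after the job is handed in, with the robot touching nothing.
It also fails if it takes over 59 s, if anything falls off the work surface, if the arm or the gripper's body presses on something with over 40 N, if the wrist force passes 120 N, or if a joint passes its speed limit or range.

## Working session

There is one attempt and no reset: what is moved stays moved. The work goes in short steps, each a Python script; the robot and the scene stay as the last script left them, time stands still between calls to the robot, and variables do not carry over. Pictures are saved under pics/ and viewed, at most 10 in all, crops included, and the job is handed in when it is done.

```bash
mkdir -p pics
cat > h.py <<'E'
import numpy as np, cv2
from scipy.spatial.transform import Rotation as R
from workcell import env
def cam(p):
    M=R.from_euler('xyz',p['orientation'],degrees=True).as_matrix(); return M,np.array(p['position'])
def px2w(p,u,v,z):
    M,c=cam(p); d=M@np.array([(u-p['cx'])/p['fx'],-(v-p['cy'])/p['fy'],-1.]); return c+d*(z-c[2])/d[2]
def w2px(p,X):
    M,c=cam(p); q=M.T@(np.array(X)-c); return p['cx']-p['fx']*q[0]/q[2], p['cy']+p['fy']*q[1]/q[2]
E
python3 - <<'E'
from h import *
for n in ("scene","top"):
    p=env.grab_frame(n); cv2.imwrite(f"pics/{n}.png",p['image'])
    print(n,[k for k in p],np.round(p['position'],3),np.round(p['orientation'],1),p['fx'],p['cx'],p['cy'])
    for t in ["lid","stand","lip","case","wheel","knob_grip","jar_a","lid_pile","tape_roll"]:
        print(t,[(round(d['score'],2),np.round(d['xyz'],3).tolist(),np.round(w2px(p,d['xyz'])).tolist()) for d in env.search_frame(p,t)][:5])
print(env.read_state())
E
```

```text
scene ['image', 'fx', 'fy', 'cx', 'cy', 'position', 'orientation', 'shot'] [ 1.119 -0.411  1.289] [31.4 -0.2 57. ] 517.721321988829 312.09211362138086 240.83015359255378
lid [(0.76, [0.449, -0.297, 0.005], [212.0, 290.0]), (0.66, [0.508, -0.43, 0.006], [177.0, 332.0])]
stand [(0.69, [0.587, -0.056, 0.004], [313.0, 285.0])]
lip []
case [(0.76, [0.477, 0.349, 0.039], [406.0, 187.0]), (0.72, [0.27, 0.39, 0.024], [375.0, 142.0])]
wheel [(0.74, [0.472, 0.353, 0.045], [406.0, 184.0]), (0.61, [0.477, 0.344, 0.039], [404.0, 188.0]), (0.53, [0.264, 0.395, 0.03], [375.0, 139.0])]
knob_grip [(0.75, [0.474, 0.353, 0.048], [406.0, 184.0]), (0.62, [0.264, 0.397, 0.031], [376.0, 138.0])]
jar_a [(0.87, [0.725, -0.273, 0.088], [269.0, 358.0]), (0.62, [0.729, 0.24, 0.079], [434.0, 259.0])]
lid_pile [(0.88, [0.323, -0.19, 0.047], [223.0, 232.0])]
tape_roll [(0.93, [0.316, 0.2, 0.037], [335.0, 174.0])]
top ['image', 'fx', 'fy', 'cx', 'cy', 'position', 'orientation', 'shot'] [ 0.25  -0.017  1.367] [ 10.7  -0.6 -91.5] 469.3915424022291 319.5072003249266 231.34304962166337
lid [(0.88, [0.507, -0.436, 0.003
[... 731 characters left out ...]
0, 300.0])]
{'clock': 1.0, 'joint_positions': array([ 8.78112432e+01,  2.20408489e+01,  4.53021153e-01,  6.36769762e-04,
       -6.84114805e+01, -1.48177645e+01]), 'qvel': array([-0.04806416, -0.04647904,  0.01215516, -0.03315678,  0.05536939,
       -0.01367807]), 'joint_torque': array([ 1.62752126e-04, -3.90475953e+01,  1.87623954e+01,  4.22420248e+00,
        1.55229704e-02, -2.67981272e-05]), 'position': array([0.18276224, 0.59766171, 0.22256319]), 'tool_rot': array([-1.79999180e+02, -3.95501945e-04, -1.70062870e+01]), 'force': array([-0.14203749, -0.6507644 ,  0.74555743]), 'wrist_torque': array([-0.01623856,  0.00914044,  0.00256559]), 'finger_force': 0.0, 'opening': 1.001123996030854}
```

View pics/top.png

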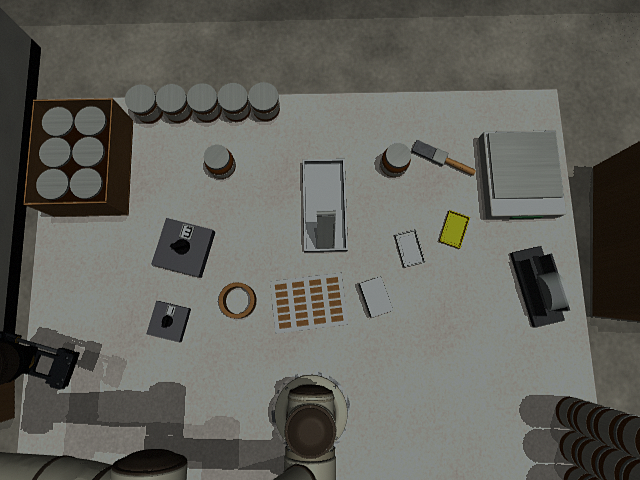

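View pics/scene.png

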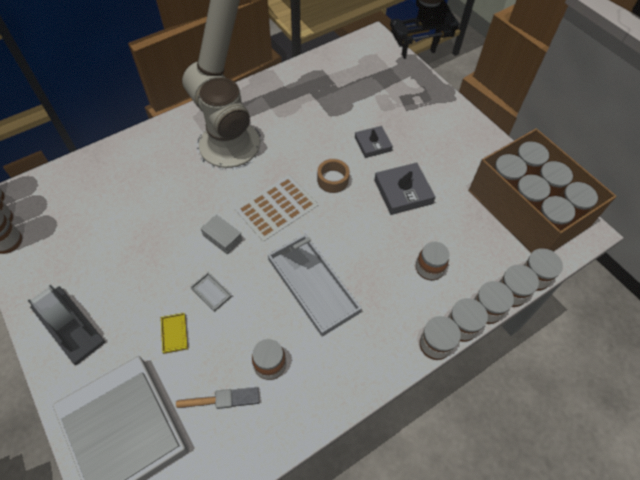

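The top picture shows these look-alikes:
- **Lids:** one plain grey at (408,249) and one yellow at (454,228). The grey one is plain steel, so it is the one meant.
- **Cases:** a large one at (183,248) and a small one at (168,321). The large one is meant. Its window faces up in the image, which is world +x.
- **Stand:** at (324,206), with the ramp at the end nearest the robot.

I'll move over the case and take a closer look.

Run:
```python
from h import *
p=env.grab_frame("top")
im=p['image']
a=cv2.resize(im[200:350,140:260],None,fx=3.3,fy=3.3,interpolation=cv2.INTER_CUBIC)
b=cv2.resize(im[200:350,360:480],None,fx=3.3,fy=3.3,interpolation=cv2.INTER_CUBIC)
cv2.imwrite("pics/crop.png",np.hstack([a,b]))
env.goto([0.42,0.34,0.27],[180,0,-17])
p=env.grab_frame("wrist"); cv2.imwrite("pics/w1.png",p['image'])
print(np.round(p['position'],3),np.round(p['orientation'],1),p['fx'],env.read_state()['clock'])
for t in ["case","knob_grip"]:
    print(t,[(round(d['score'],2),np.round(d['xyz'],3).tolist(),np.round(w2px(p,d['xyz'])).tolist()) for d in env.search_frame(p,t)][:5])
```

```text
[0.496 0.317 0.432] [ -16.9    0.  -106.9] 424.5498314864789 2.425
case [(0.71, [0.472, 0.355, 0.038], [284.0, 152.0]), (0.59, [0.288, 0.387, 0.026], [310.0, 329.0])]
knob_grip [(0.69, [0.283, 0.39, 0.022], [309.0, 332.0]), (0.58, [0.474, 0.353, 0.044], [285.0, 151.0])]
```

View pics/crop.png

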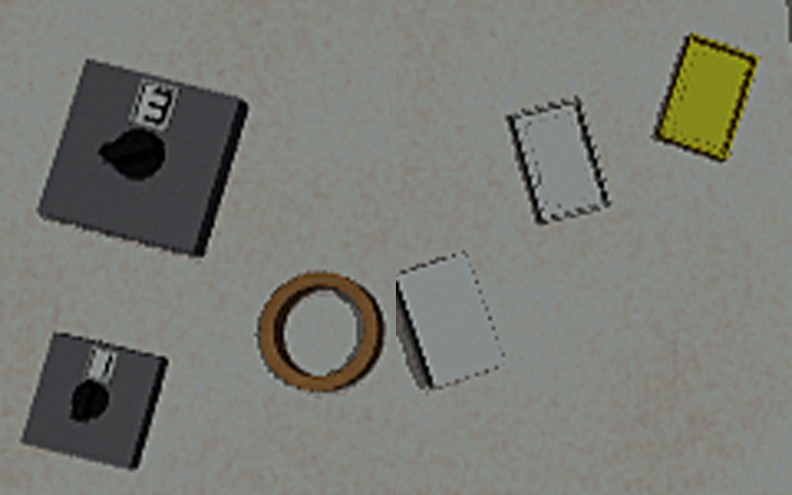

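View pics/w1.png

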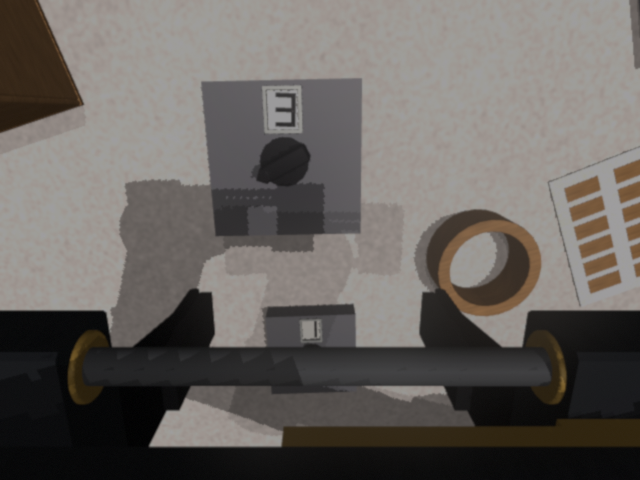

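The crop confirms the target. The plain steel tray at crop (557,160) is open with its hollow up. The yellow one is the wrong colour, and the grey block below it is the pile, lying right way up. The wrist picture shows the large case with its top corners near (203,82), (362,79), (360,233) and (216,236). The 3 shows in the window at (283,110), and the knob's nose points left and down at about (258,176).

Run:
```python
from h import *
p=env.grab_frame("wrist")
for d in env.trace(p,"case")[:2]:
    m=d['mask'].astype(np.uint8); m=cv2.morphologyEx(m,cv2.MORPH_CLOSE,np.ones((9,9)))
    c=max(cv2.findContours(m,0,2)[0],key=cv2.contourArea)[:,0]
    W=np.array([px2w(p,u,v,.038)[:2] for u,v in c])
    print(d['score'],cv2.minAreaRect((W*1000).astype(np.float32)),cv2.minAreaRect(c.astype(np.float32)))
C=np.array([px2w(p,*q,.038) for q in [(203,82),(362,79),(360,233),(216,236)]]);print(np.round(C,4))
print(C.mean(0)); 
for i in range(4):
    e=C[(i+1)%4]-C[i]; print(np.linalg.norm(e),np.degrees(np.arctan2(e[1],e[0])))
w=px2w(p,283,110,.038); print('window',w)
for d in env.trace(p,"knob_grip")[:2]:
    ys,xs=np.nonzero(d['mask']); W=np.array([px2w(p,u,v,.08)[:2] for u,v in zip(xs,ys)]); print(d['score'],W.mean(0),xs.mean(),ys.mean(),len(xs))
print('nose',px2w(p,258,176,.08), 'disc',px2w(p,285,161,.06))
im=cv2.resize(p['image'][70:245,190:375],None,fx=3.2,fy=3.2,interpolation=cv2.INTER_CUBIC)
cv2.imwrite('pics/w1c.png',cv2.convertScaleAbs(im,alpha=2.,beta=0))
```

```text
0.94 ((297.17291259765625, 383.80670166015625), (93.3069076538086, 50.05744171142578), 74.89911651611328) ((310.6623229980469, 325.3427429199219), (43.76089859008789, 90.99267578125), 88.40885925292969)
0.82 ((464.41259765625, 357.5050048828125), (141.39549255371094, 140.784423828125), 74.2022705078125) ((281.2810974121094, 156.48666381835938), (156.1165313720703, 161.04336547851562), 89.40319061279297)
[[0.5493 0.4041 0.038 ]
 [0.5115 0.2712 0.038 ]
 [0.3781 0.3092 0.038 ]
 [0.4156 0.4429 0.038 ]]
[0.46363479 0.35685326 0.038     ]
0.1381214715865622 -105.88478806809927
0.13866840501955888 164.08751942047556
0.13881615249028034 74.34220377565039
0.13922042075133814 -16.19781800338948
window [0.50702549 0.34480539 0.038     ]
0.95 [0.48264079 0.34953455] 282.9407500787898 141.1068389536716 3173
0.94 [0.31294888 0.37870182] 310.3702623906706 331.2536443148688 343
nose [0.46234077 0.37789929 0.08      ] disc [0.46589937 0.35476625 0.06      ]
```

View pics/w1c.png

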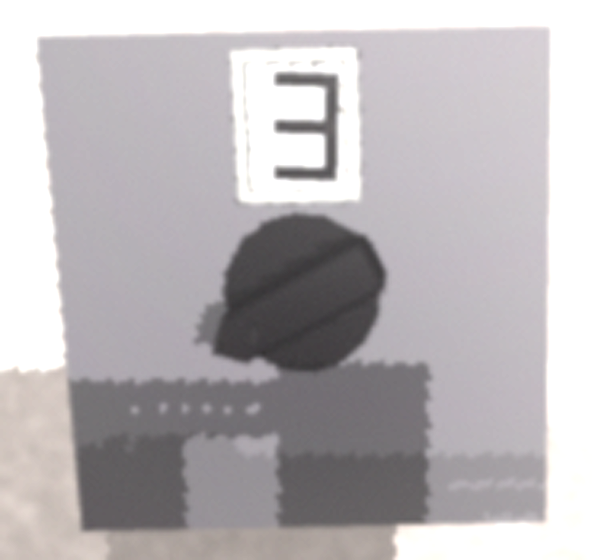

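```bash
cat >> h.py <<'E'
CY=-15.8; AX=np.array([.464,.357])
def kp(yaw,z):
    t=np.radians(yaw); return [AX[0]+.004*np.cos(t),AX[1]+.004*np.sin(t),z]
E
python3 - <<'E'
from h import *
p=env.grab_frame("wrist")
q=lambda u,v:px2w(p,190+u/3.2,70+v/3.2,.08)
for a,b in [((360,237),(235,300)),((375,290),(258,357))]:
    e=q(*b)-q(*a); print(np.degrees(np.arctan2(e[1],e[0])), 'mid',(q(*a)+q(*b))/2)
y0=np.degrees(np.arctan2(e[1],e[0]))-180
print('start tool yaw',y0)
env.gripper_to(0.55)
env.goto(kp(y0,.12),[180,0,y0]); print(env.read_state()['joint_positions'].round(1))
print([env.inverse_kinematics(kp(CY,.047),[180,0,CY]).round(1)])
print(env.move_straight(kp(y0,.047),rate=.1,force_limit=8),env.read_state()['position'])
env.gripper_to(0.0,grasp_force=15)
s=env.read_state();print(s['opening'],s['finger_force'],s['force'],s['wrist_torque'],s['clock'])
E
```

```text
99.16531950011026 mid [0.47355671 0.35234653 0.08      ]
102.46484115947597 mid [0.45890794 0.35202937 0.08      ]
start tool yaw -77.53515884052403
[ 53.1  23.3 -13.4   0.  -53.2 -40.6]
[array([ 53. ,  28.7, -17.1,   0. , -44.2,  21.2])]
False [0.46523947 0.35352959 0.04765143]
0.16368140073370574 14.977369671687484 [ 5.51002521 -0.78303729 -1.58348414] [-0.02846509 -1.42683585 -0.11355256] 6.1583
```

```bash
sed -i 's/\.464,\.357/.466,.357/' h.py
python3 - <<'E'
from h import *
for y in np.linspace(-77.5,CY,6):
    env.goto(kp(y,.047),[180,0,y]); s=env.read_state(); print(y.round(1),s['force'].round(1),s['wrist_torque'].round(2),s['tool_rot'].round(2),s['clock'])
env.gripper_to(0.55)
env.move_straight(kp(CY,.12),rate=.15)
env.goto([0.41,0.36,0.25],[180,0,CY])
p=env.grab_frame("wrist"); print(env.read_state()['clock'])
w=w2px(p,[.464,.357,.038]); x,y=int(w[0]),int(w[1])
im=cv2.resize(p['image'][max(0,y-100):y+100,x-100:x+100],None,fx=2.9,fy=2.9,interpolation=cv2.INTER_CUBIC)
print(x-100,max(0,y-100))
cv2.imwrite('pics/w2c.png',cv2.convertScaleAbs(im,alpha=2.,beta=0))
E
```

```text
-77.5 [-3.8  2.3  3.8] [ 0.69  0.94 -0.04] [ 1.7995e+02  3.0000e-02 -7.7500e+01] 6.4083
-65.2 [-4.2  2.5  3.7] [0.85 1.38 0.08] [ 1.7997e+02  3.0000e-02 -6.5320e+01] 6.7333
-52.8 [-5.2  2.6  4.1] [0.84 1.34 0.07] [ 1.7999e+02  3.0000e-02 -5.2970e+01] 7.0583
-40.5 [-4.3  2.4  3.4] [0.82 1.29 0.1 ] [-1.800e+02  3.000e-02 -4.064e+01] 7.3833
-28.1 [-4.   2.2  3. ] [0.85 1.26 0.06] [-1.7998e+02  3.0000e-02 -2.8290e+01] 7.7083
-15.8 [-3.8  3.5  4.2] [0.8  1.29 0.06] [-1.7997e+02  2.0000e-02 -1.5950e+01] 8.0333
10.2
201 45
```

View pics/w2c.png

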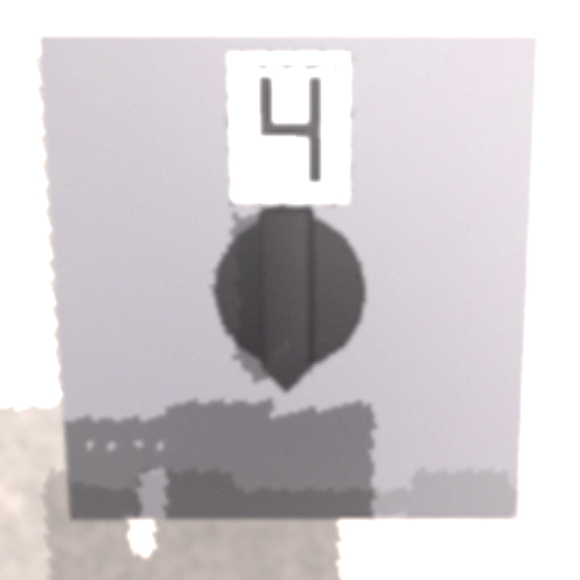

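The 4 is centred and upright in the window, with the bar in line and the nose pointing away from it. Next I'll look at the stand and then the lid.

Run:
```python
from h import *
def rect(p,name,z):
    for d in env.trace(p,name)[:2]:
        m=d['mask'].astype(np.uint8)
        c=max(cv2.findContours(m,0,2)[0],key=cv2.contourArea)[:,0]
        W=np.array([px2w(p,u,v,z)[:2] for u,v in c])
        r=cv2.minAreaRect((W*1000).astype(np.float32)); print(name,round(d['score'],2),np.round(r[0],1),np.round(r[1],1),round(r[2],2),c.min(0),c.max(0))
env.goto([0.50,-0.053,0.36],[180,0,0])
p=env.grab_frame("wrist"); cv2.imwrite('pics/ws.png',cv2.convertScaleAbs(p['image'],alpha=1.8)); np.save('ws.npy',p,allow_pickle=True)
rect(p,"stand",.032); rect(p,"lip",.156)
for t in ["lip","stand"]: print(t,[(round(d['score'],2),np.round(d['xyz'],3)) for d in env.search_frame(p,t)])
env.gripper_to(1.0)
env.goto([0.41,-0.30,0.25],[180,0,15])
p=env.grab_frame("wrist"); cv2.imwrite('pics/wl.png',cv2.convertScaleAbs(p['image'],alpha=1.8)); np.save('wl.npy',p,allow_pickle=True)
rect(p,"lid",.014)
print([(round(d['score'],2),np.round(d['xyz'],3)) for d in env.search_frame(p,'lid')])
print(env.read_state()['clock'])
```

```text
stand 0.75 [568.5 -53.1] [125.7 244.6] 89.97 [256   0] [378 230]
stand 0.36 [ 455.1 -287.4] [99.9 65.9] 13.0 [483 178] [544 265]
lip 0.81 [528.9 -53.1] [12.  49.9] 0.04 [288 168] [346 182]
lip 0.19 [413.3 128. ] [21.4 70.1] 0.05 [ 88 288] [162 309]
lip [(0.9, array([ 0.532, -0.054,  0.16 ]))]
stand []
lid 0.91 [ 449.2 -299. ] [99.8 63.9] 12.74 [292 105] [364 214]
lid 0.82 [ 503.1 -433.1] [ 68.4 101.6] 68.4 [421  75] [547 205]
[(0.81, array([ 0.51 , -0.436,  0.004])), (0.64, array([ 0.449, -0.301,  0.004]))]
14.2333
```

View pics/ws.png

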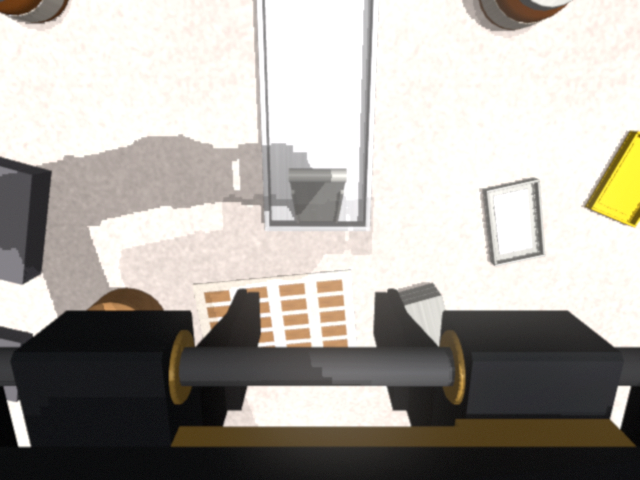

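View pics/wl.png

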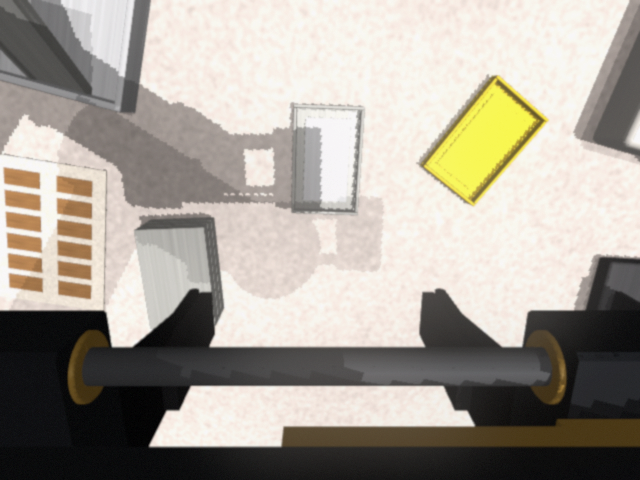

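The lip bar is at (317,175), which gives (0.529, -0.053), with the stand's yaw about 0. The steel lid at (327,160) in the second picture is hollow up at (0.449, -0.299) with yaw 12.9. The fingers have room beside the pile and the yellow lid. Next I'll grasp the lid and lift it.

Run:
```python
from h import *
Y=12.9
env.goto([.449,-.299,.08],[180,0,Y])
print(env.move_straight([.449,-.299,.003],rate=.08,force_limit=10))
env.gripper_to(0.0,grasp_force=20)
s=env.read_state();print(s['opening']*87,s['finger_force'],s['force'].round(1),s['position'].round(4))
env.move_straight([.449,-.299,.25],rate=.15)
env.goto([.544,-.053,.25],[180,0,0])
s=env.read_state();print(s['opening']*87,s['finger_force'],s['force'].round(1),s['clock'],s['position'].round(4))
p=env.grab_frame("wrist"); cv2.imwrite('pics/wg.png',cv2.convertScaleAbs(p['image'],alpha=1.8))
for x in (-.05,.05):
  for y in (-.032,.032): print(np.round(w2px(p,[.544+x,-.053+y,.261])))
```

```text
False
63.65334270651145 20.000028535723686 [ 0.9 -0.5  1.1] [ 0.4491 -0.299   0.0032]
63.637735061383395 19.999806080013514 [ 0.1  0.3 -1.2] 19.4417 [ 0.5437 -0.0536  0.2498]
[389. 429.]
[240. 429.]
[403. 198.]
[225. 198.]
```

View pics/wg.png

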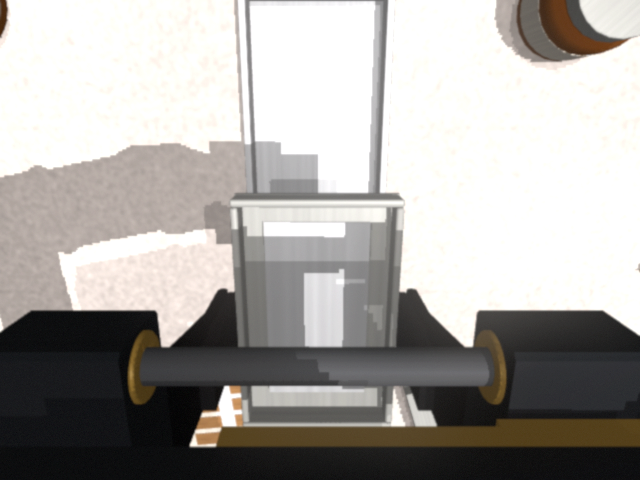

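The lid is held level, with its front rim at row ~198 as predicted, so it is centred in the grip. Next I'll lower it and release.

Run:
```python
from h import *
env.move_straight([.544,-.053,.175],rate=.1)
env.dwell(.4)
print(env.read_state()['position'].round(4))
env.gripper_to(1.0)
env.dwell(1.0)
env.move_straight([.544,-.053,.28],rate=.15)
env.goto([.44,-.053,.36],[180,0,0])
p=env.grab_frame("wrist"); a=p['image'][0:300,180:460]
q=env.grab_frame("scene"); b=cv2.resize(q['image'][140:360,240:470],None,fx=1.36,fy=1.364)
cv2.imwrite('pics/end.png',cv2.convertScaleAbs(np.hstack([a,b[:300]]),alpha=1.5))
print([(round(d['score'],2),np.round(d['xyz'],3)) for d in env.search_frame(p,'lid')],env.read_state()['clock'])
```

```text
[ 0.5441 -0.0529  0.1752]
[(0.84, array([ 0.493, -0.413,  0.01 ])), (0.76, array([ 0.582, -0.053,  0.025])), (0.47, array([ 0.521, -0.05 ,  0.007]))] 24.1
```

View pics/end.png

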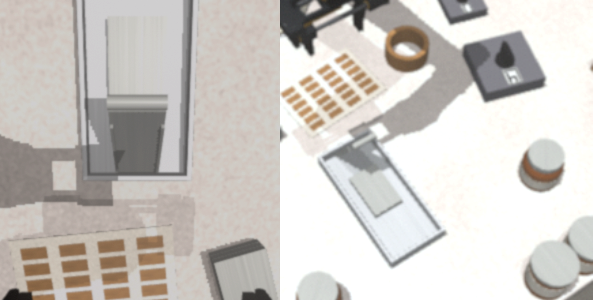

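The lid lies flat in the tray with its panel up: smooth, no rim showing, at (135,55) on the left and (375,190) on the right. The wheel and the bystanders are unchanged, so I'm handing the job in.

```bash
python3 -c "
from workcell import env
print(env.close_job())"
```

```text
the job is handed in; nothing more can be done
None
```

The job is handed in at about 24 s of the 59 s allowed: the wheel shows 4, the steel lid tipped over the edge and lies right way up and flat in the tray, and the last pictures show the jars, pile and tape roll undisturbed.

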